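Present the whetstone from the carver's knife case

ROBOT

A 6-joint arm with a two-finger parallel gripper is mounted at the origin on the work surface. World frame = base frame: x ahead of the robot, y to its left, z up, the work surface at z = 0. Lengths are in m, angles in rad, forces in N, time in s.
With the tool pointing down it reaches from about 0.375 to 0.9 m from the base axis. Payload 3.1 kg.
Tool frame: the origin (TCP) lies between the finger pads; the fingertips stand robot.tip_extent ahead of it and the grasp point (between the pads) lies 3 mm ahead of it (robot.tip_extent is the distance from the TCP to the fingertips, in m); z points along the fingers, x is the direction in which the jaws open and shut, and the axes are right-handed (so a half turn about z gives the same grasp; the last joint's range is limited). The gripper opens to 87 mm and grips with 3 to 60 N. Pads are 19 mm wide; open, the fingers measure 117 mm over their backs; the gripper's body (75 mm by 190 mm) begins 51 mm behind the grasp point.
Start: joints at [-0.178, 0.527, 1.433, -0, 1.181, -0.178], TCP at [0.625, 0, 0.245] pointing down, gripper open.
Joint ranges: [-3.08, 3.08], [-0.75, 2.2], [0.22, 2.44], [-1.43, 4.57], [0, 2.65], [-2.85, 2.85]. Speed limits (rad/s): [2.79, 2.79, 3.14, 3.14, 3.14, 3.14].

INTERFACE

Orientations are given as a unit quaternion [x, y, z, w].
In Python, from rig import robot, cams gives the robot as it stands.
- The arm moves only by the tool carry_out, never from a script. Its argument "steps" is a list of rows, each a list of 3 entries, a list of its own where there are three numbers: the shift along the world's x, y, z in cm, then the turn about the world's z in degrees, then the closure, from 0 (fully open) to 1 (shut). In form: [[[dx, dy, dz], spin, fingers], ...]. A call has 1 to 10 rows; each row shifts and turns the pose as measured when the row begins; what a row does not reach is not made up. A row lasts 1/10 s, in which the tool goes at most 50 mm and 8.59 degrees, less where a joint would pass 70% of its speed; a pose out of reach is approached as far as the arm can. A call with a gripper value outside its range is refused whole. The fingers move at their own pace and stop on an object; "squeeze" is the grip in N (left out, the last holds). Time passes only in rows, so rows that do not move let the fingers close. It gives the time, the measured TCP pose, the force and the opening at its end, in the units of the state.
- robot.get_obs(): the state, without advancing time (a new reading comes with each control period).
- cams.camera(name): name is "scene" or "side" or "wrist"; returns a dict with "pixels" (384x512x3 uint8, red, green, blue), "fx", "fy", "cx", "cy" (pixels), "k1" (the pictures are not rectified: a ray, as slopes to the right and down, at radius r is drawn at 1 + k1 r^2 times it, then the intrinsics apply), "eye" and "rotation" of the camera in the world. Camera axes: x right, y up, looking along -z (the intrinsics and any distortion apply to the point x, -y, -z); pixel columns grow to the right and rows downward; lengths in m; the calibration is good to about 2 mm. A picture is of the moment at which its call begins. There is no depth.
- robot.hand_in(): hands the job in, once; it reports no verdict.
The state is a dict: "time": time; "q": joint angles; "joint_velocities": joint speeds; "joint_torque": joint torques, N m; "position": TCP position; "tool_rot": TCP orientation; "ft_force": force on the tool from outside, world axes, zero at the start; "moment": the same for the moment, N m; "grip_width": finger opening in m.
Only numpy, scipy, OpenCV 4.12 (cv2) and the standard library are available. Lean on these libraries where they do the work, as an engineer would, in place of code of your own. Each camera call takes 0.05 s, during which the arm holds its last target. There are 200 camera calls.

TASK

A tin has been left lying on the flap of the wooden knife case: lay it gently back on its stack, lengthwise in the gap on top of the two tins in the cradle, and let go. Then swing the case's flap up until it stands about upright and leave it open, draw out the whetstone hidden beneath, and present it to the carver at the far side of the table: finish while still holding it in the gripper, still and upright, over the middle of the empty plate, its lower edge about 15 cm above the table, one broad face towards the far edge of the table. Leave everything else where it stands.

Things in the scene. Friction and masses are not known exactly. Their poses are not given: they have to be found in the camera images.
- case: Fixed wooden knife-care case, 165 (x) x 140 (y) x 95 high, walls 6, left or right on the table; origin = centre of its underside, x points away from the robot to the hinge. Inside, a block 45 high (from the table) has one upright slot 84 x 17, long along x, floor 9 up, centre 10 nearer the front than the case's; the whetstone stands in it. Above the block it is empty.
- flap (a joint): Hinge angle (rad) of the case's aluminium cover flap, 165 x 140 x 6, 200 g, hinged on the far (+x) rim: 0 closed, grows as it opens upward, 1.57 upright, stop at 1.75. Stiff hinge: it stays where it is left (about 2 to 4 N at the handle moves it). Two ribs 6 high along its top form a trough for a tin.
- flap_handle (a point): Middle of the bar of the flap's handle (steel, about 10 thick, 80 long, along the case's y, a post at each end), 35 above the flap's top face, 25 from its front edge; 136.5 above the table when closed. Fingers fit on either side of the bar (towards and away from the hinge).
- flap_hinge (a point): Middle of the hinge line (along the case's y), 95.5 above the table. With the flap closed the handle bar lies 140 from it towards the front and 41 above it.
- stone: Whetstone plate, loose, grey, 80 long (x) x 14 thick (y) x 78 high (z), about 190 g; origin = centre of its underside; broad faces look along its +y and -y. At the start it stands upright under the flap in the case's slot, long direction along the case's x; top 87 above the table, upper 42 free above the slot block. Straight up by 40 or more frees it.
- cradle: Fixed wooden cradle, 100 (x) x 160 (y), floor 12 thick, side rails to 44 above the table, on the other side from the case; origin = centre of its underside. Two tins lie in it along its x, axes 62 apart, tops 72 above the table. A tin saddled on them lies along the cradle's x over its middle, its axis 93 above the table.
- tin_top: The loose tin lying on the closed flap at the start: 60 diameter, 80 long along its own x, about 250 g; the origin lies on its round surface and turns as the tin rolls: use this only for the direction of x, and point tin_top_center for the position.
- tin_top_center (a point): Centre of that tin, on its axis. At the start 131.5 above the table, over the flap's middle line, 65 from the hinge, axis along the case's x.
- tin_left: A tin alike, 60 diameter, 80 long along its x, loose, in the cradle at its +y side; origin on its round surface.
- tin_right: The same at the cradle's -y side.
- plate: Empty white plate, fixed, 140 across, 16 high, near the table's middle line between case and cradle; origin = centre of its underside, x points straight away from the robot to the far edge of the table, where the carver stands.
- pepper_mill: Bystander, not to be disturbed: wooden pepper mill, 135 high, 52 across; loose; origin at the centre of its underside.
- ramekin: Bystander, not to be disturbed: small white bowl, 72 across, 40 high; loose; origin at the centre of its underside.
- jar: Bystander, not to be disturbed: closed jar, 60 across, 85 high; loose; origin at the centre of its underside.
- tea_light: Bystander, not to be disturbed: little metal cup candle, 40 across, 22 high; loose; origin at the centre of its underside.
- mug: Bystander, not to be disturbed: white mug, 76 across, 90 high; loose; origin at the centre of its underside.
Things that resemble listed ones, but are neither listed nor needed, are in the scene too. What is shaped like the tin_top but pink is not meant.

How it is judged:
By the outcome, as a careful person would: the job done as asked, in the order asked, and still so for the second after the job is handed in, while the arm keeps its last pose, push and grip.
It also fails if it takes over 62 s, if anything falls off the work surface, if the arm or the gripper's body presses on something with over 40 N, if the wrist force passes 120 N, or if a joint passes its speed limit or range.

## Working session

There is one attempt and no reset: what is moved stays moved. The work goes in short steps, Python scripts to look and compute and a tool call to move; the robot and the scene stay as the last step left them, time stands still between calls to the robot, and variables do not carry over. Pictures are saved under pics/ and viewed, about 8 in all and at most 12, crops included, and the job is handed in when it is done.

Besides the shell and the picture viewer there is one more tool, called after "Emit:" as a command line: name --argument value ..., lists and objects as JSON in quotes. carry_out: Moves the arm, as the interface text tells. Its arguments: {"type":"object","properties":{"steps":{"type":"array"},"squeeze":{"type":"number"}},"required":["steps"]}

```bash
mkdir -p pics; cat > h.py <<'E'
from rig import robot, cams
import numpy as np, cv2, json, pickle
def shot(n,tag):
    c=cams.camera(n); pickle.dump(c,open(f'pics/{tag}.pkl','wb'))
    cv2.imwrite(f'pics/{tag}.png',np.asarray(c['pixels'])[:,:,::-1]); return c
def load(tag): return pickle.load(open(f'pics/{tag}.pkl','rb'))
def ray(c,u,v):
    K=np.array([[c['fx'],0,c['cx']],[0,c['fy'],c['cy']],[0,0,1.]])
    p=cv2.undistortPoints(np.array([[[u,v]]],float),K,np.array([c['k1'],0,0,0,0.]))[0,0]
    d=np.asarray(c['rotation'])@np.array([p[0],-p[1],-1]); return np.asarray(c['eye']),d/np.linalg.norm(d)
def at_z(c,u,v,z):
    e,d=ray(c,u,v); return e+d*(z-e[2])/d[2]
def tri(a,b):
    (e1,d1),(e2,d2)=a,b
    A=np.stack([d1,-d2],1); s=np.linalg.lstsq(A,e2-e1,rcond=None)[0]
    p,q=e1+d1*s[0],e2+d2*s[1]; return (p+q)/2,np.linalg.norm(p-q)
def proj(c,P):
    R=np.asarray(c['rotation']); q=R.T@(np.asarray(P)-c['eye']); x,y=q[0]/-q[2],-q[1]/-q[2]
    f=1+c['k1']*(x*x+y*y); return c['fx']*x*f+c['cx'],c['fy']*y*f+c['cy']
E
python3 - <<'E'
from h import *
for n in('scene','side'):
    c=shot(n,n+'0'); print(n,c['eye'],c['fx'],c['k1'])
a=cv2.imread('pics/scene0.png');b=cv2.imread('pics/side0.png')
cv2.imwrite('pics/a1.png',cv2.resize(a,(800,600),interpolation=2));cv2.imwrite('pics/b1.png',cv2.resize(b,(800,600),interpolation=2))
o=robot.get_obs();print(o['time'],o['position'],o['tool_rot'],o['grip_width'],robot.tip_extent)
E
```

```text
scene [1.47103674 0.03853291 0.72587046] 386.73045537028986 -0.1315050758894421
side [ 0.19001528 -0.5210883   0.78884602] 357.6514690255176 -0.02522324233141411
0.1 [6.24384515e-01 1.45589610e-04 2.43677515e-01] [ 9.99999535e-01  2.34651603e-05 -9.50279790e-04 -1.62361163e-04] 0.0873595587987643 0.022
```

View pics/a1.png

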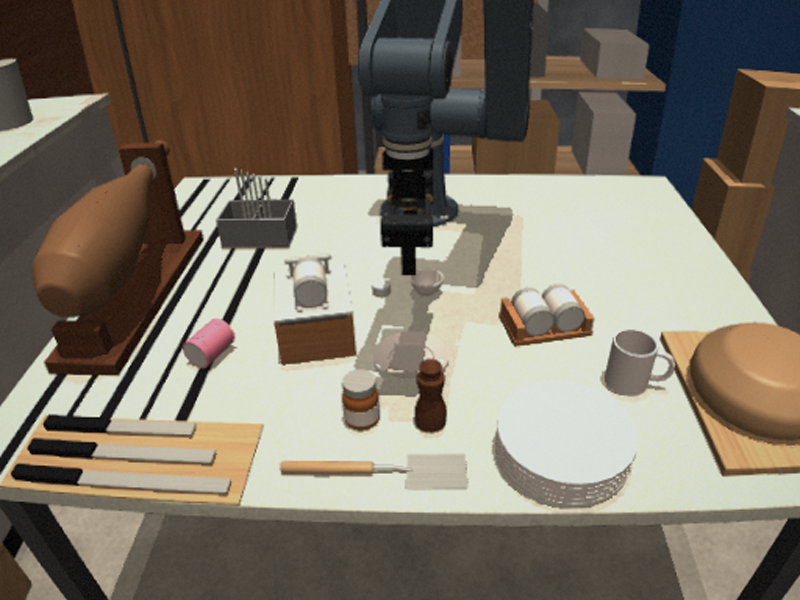

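View pics/b1.png

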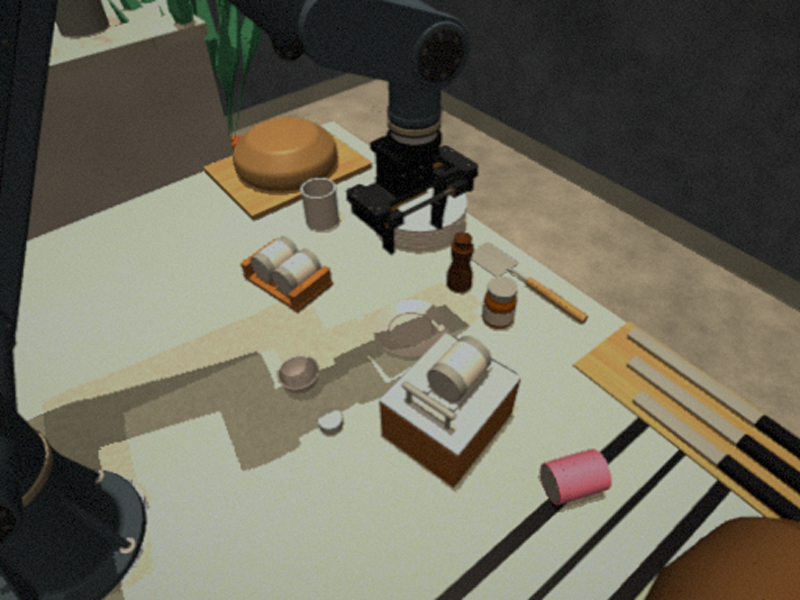

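Scene view (800x600 scale): the case is at (315,310) with the white tin on its flap at (310,283). The cradle with two tins is at (545,312), the plate at (410,350), the mill at (430,395), the jar at (360,400), and the ramekin and tea light at (428,283) and (381,287). In the side view the case is at (450,410) with the tin at (458,368), and the cradle is at (287,270).
Could be taken for tin_top: the pink cylinder at (210,343) (excluded by the task), the cradle tins at (532,312) and (563,308), and the jar (360,400). I choose the white one in the flap's trough and check it in a close crop.

```bash
python3 - <<'E'
from h import *
a=cv2.imread('pics/scene0.png');b=cv2.imread('pics/side0.png')
def cr(i,x,y,w,h): return cv2.resize(i[y:y+h,x:x+w],(400,300),interpolation=cv2.INTER_CUBIC)
# scale: 80x60 ->5x, 
o=np.vstack([np.hstack([cr(a,165,157,80,60+15-15),cr(a,312,170,80,60)]),np.hstack([cr(b,236,210,104,78),cr(b,148,140,80,60)])])
cv2.imwrite('pics/c1.png',o)
E
```

```text
(no output)
```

View pics/c1.png

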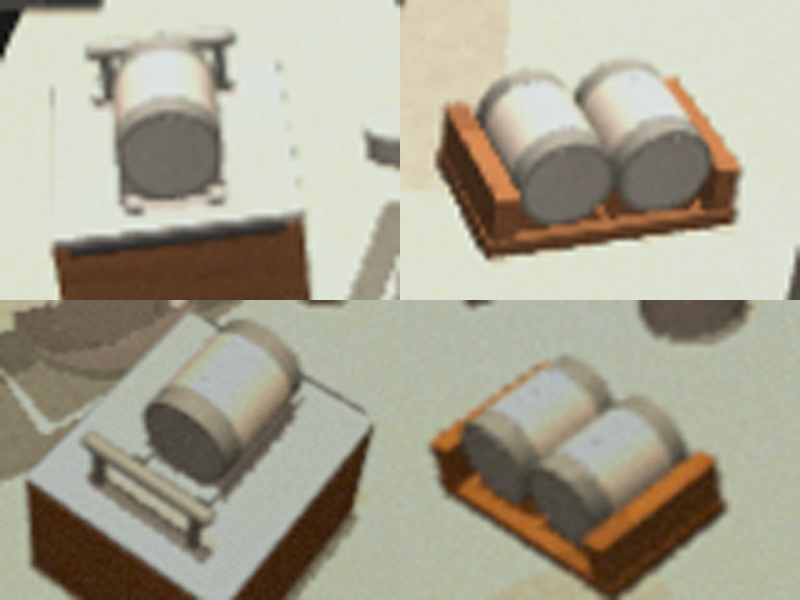

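```bash
cat > fit.py <<'E'
from h import *
from scipy.optimize import least_squares
def fit(obs,x0):
    def w(p,P):
        c,s=np.cos(p[2]),np.sin(p[2]); return [p[0]+c*P[0]-s*P[1],p[1]+s*P[0]+c*P[1],P[2]]
    f=lambda p:np.concatenate([np.array(proj(c,w(p,P)))-px for c,px,P in obs])
    r=least_squares(f,x0,loss='soft_l1'); print('xy,yawdeg',r.x[:2].round(4),np.degrees(r.x[2]).round(2)); print(r.fun.reshape(-1,2).round(1).tolist()); return r.x
E
python3 - <<'E'
from fit import *
S=load('scene0');D=load('side0')
def s(u,v): return np.array([165+(u+.5)/5-.5,157+(v+.5)/5-.5])
def d(u,v): k=400/104; return np.array([236+(u+.5)/k-.5,210+(v-300+.5)/k-.5])
def s2(u,v): return np.array([312+(u-400+.5)/5-.5,170+(v+.5)/5-.5])
def d2(u,v): return np.array([148+(u-400+.5)/5-.5,140+(v-300+.5)/5-.5])
# case: +y local; scene image right=+y
obs=[(S,s(88,50),(-.0575,-.04,.1365)),(S,s(233,36),(-.0575,.04,.1365)),(S,s(169,155),(.0575,0,.1315)),
(S,s(52,243),(.0825,-.07,.1015)),(S,s(303,213),(.0825,.07,.1015)),
(D,d(90,442),(-.0575,.04,.1365)),(D,d(208,516),(-.0575,-.04,.1365)),(D,d(188,441),(-.0225,0,.1315)),
(D,d(28,482),(-.0825,.07,.1015)),(D,d(372,417),(.0825,-.07,.1015)),(D,d(200,314),(.0825,.07,.1015))]
fit(obs,[.65,-.2,0])
obs=[(S,s2(567,178),(.04,-.031,.042)),(S,s2(664,165),(.04,.031,.042)),(D,d2(497,460),(-.04,.031,.042)),(D,d2(569,500),(-.04,-.031,.042))]
fit(obs,[.65,.25,0])
# plate rim estimates, on 800x600 px
q=lambda u,v:((u+.5)*.64-.5,(v+.5)*.64-.5)
for n,c,u,v,z in[('mill',S,430,427,0),('jar',S,360,424,0),('mug',S,630,388,0),('ramS',S,428,275,.04),('teaS',S,381,284,.022),('ramD',D,299,366,.04),('teaD',D,330,418,.022),('millD',D,460,284,0),('jarD',D,499,318,0)]:
    print(n,at_z(c,*q(u,v),z).round(3))
a=cv2.imread('pics/scene0.png');b=cv2.imread('pics/side0.png')
o=np.hstack([cv2.resize(a[195:265,225:305],(400,350),interpolation=2),cv2.resize(b[180:250,225:305],(400,350),interpolation=2)]);cv2.imwrite('pics/d1.png',o)
E
```

```text
Traceback (most recent call last):
  File "fit.py", line 7, in fit
    r=least_squares(f,x0,loss='soft_l1'); print('xy,yawdeg',r.x[:2].round(4),np.degrees(r.x[2]).round(2)); print(r.fun.reshape(-1,2).round(1).tolist()); return r.x
  File "fit.py", line 6, in <lambda>
    f=lambda p:np.concatenate([np.array(proj(c,w(p,P)))-px for c,px,P in obs])
                                        ~~~~^^^^^^^^^^
  File "h.py", line 18, in proj
    R=np.asarray(c['rotation']); q=R.T@(np.asarray(P)-c['eye']); x,y=q[0]/-q[2],-q[1]/-q[2]
                                   ~~~^^~~~~~~~~~~~~~~~~~~~~~~~
ValueError: matmul: Input operand 1 has a mismatch in its core dimension 0, with gufunc signature (n?,k),(k,m?)->(n?,m?) (size 3 is different from 4)
```

Camera rotation is a quaternion, so I convert it.

```bash
sed -i "s/np.asarray(c\['rotation'\])/Rot.from_quat(c['rotation']).as_matrix()/; 2a from scipy.spatial.transform import Rotation as Rot" h.py
cat > m1.py <<'E'
from fit import *
S=load('scene0');D=load('side0')
def s(u,v): return np.array([165+(u+.5)/5-.5,157+(v+.5)/5-.5])
def d(u,v): k=400/104; return np.array([236+(u+.5)/k-.5,210+(v-300+.5)/k-.5])
def s2(u,v): return np.array([312+(u-400+.5)/5-.5,170+(v+.5)/5-.5])
def d2(u,v): return np.array([148+(u-400+.5)/5-.5,140+(v-300+.5)/5-.5])
obs=[(S,s(88,50),(-.0575,-.04,.1365)),(S,s(233,36),(-.0575,.04,.1365)),(S,s(169,155),(.0575,0,.1315)),
(S,s(52,243),(.0825,-.07,.1015)),(S,s(303,213),(.0825,.07,.1015)),
(D,d(90,442),(-.0575,.04,.1365)),(D,d(208,516),(-.0575,-.04,.1365)),(D,d(188,441),(-.0225,0,.1315)),
(D,d(28,482),(-.0825,.07,.1015)),(D,d(372,417),(.0825,-.07,.1015)),(D,d(200,314),(.0825,.07,.1015))]
fit(obs,[.65,-.2,0])
obs=[(S,s2(567,178),(.04,-.031,.042)),(S,s2(664,165),(.04,.031,.042)),(D,d2(497,460),(-.04,.031,.042)),(D,d2(569,500),(-.04,-.031,.042))]
fit(obs,[.65,.25,0])
q=lambda u,v:((u+.5)*.64-.5,(v+.5)*.64-.5)
for n,c,u,v,z in[('mill',S,430,427,0),('jar',S,360,424,0),('mug',S,630,388,0),('ramS',S,428,275,.04),('teaS',S,381,284,.022),('ramD',D,299,366,.04),('teaD',D,330,418,.022),('millD',D,460,284,0),('jarD',D,499,318,0)]:
    print(n,at_z(c,*q(u,v),z).round(3))
a=cv2.imread('pics/scene0.png');b=cv2.imread('pics/side0.png')
o=np.hstack([cv2.resize(a[195:265,225:305],(400,350),interpolation=2),cv2.resize(b[180:250,225:305],(400,350),interpolation=2)]);cv2.imwrite('pics/d1.png',o)
E
python3 m1.py
```

```text
xy,yawdeg [ 0.542  -0.1902] 12.96
[[0.4, 0.2], [-2.0, -0.1], [-0.1, 0.1], [-0.4, -0.3], [0.0, -0.7], [0.8, -0.1], [0.0, 0.0], [-0.8, 0.4], [-0.2, -1.2], [1.2, 0.1], [-3.0, -1.0]]
xy,yawdeg [0.516  0.2608] 13.54
[[0.1, 1.5], [0.3, 1.2], [-0.1, 0.6], [-0.5, 1.1]]
mill [0.788 0.036 0.   ]
jar [ 0.784 -0.079  0.   ]
mug [0.694 0.386 0.   ]
ramS [0.392 0.029 0.04 ]
teaS [ 0.4   -0.071  0.022]
ramD [0.404 0.032 0.04 ]
teaD [ 0.394 -0.074  0.022]
millD [0.775 0.034 0.   ]
jarD [ 0.77 -0.08 -0.  ]
```

View pics/d1.png

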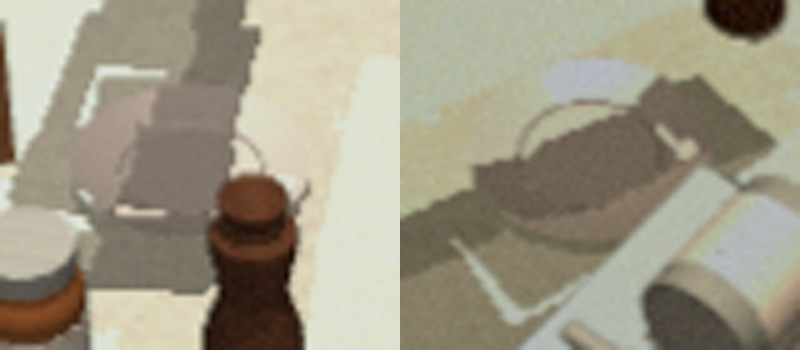

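The close crop confirms the choice: a white tin in the flap's trough behind the handle. The fits agree to about 1 px, so I move above it with the jaws across its axis.

Emit:
carry_out --steps '[[[-0.7,-2,0],-8.5,0],[[-0.7,-2,0],-8.5,0],[[-0.7,-2,0],-8.5,0],[[-0.7,-2,0],-8.5,0],[[-0.7,-2,0],-8.5,0],[[-0.7,-2,0],-8.5,0],[[-0.7,-2,0],-8.5,0],[[-0.7,-2,0],-8.5,0],[[-0.7,-2,0],-8.5,0],[[0,0,0],0,0]]'

```text
time: 1.1
position: [0.5554, -0.1839, 0.2383]
tool_rot: [0.778, -0.628, -0.005, -0.002]
ft_force: [0.9, -0.1, -0.0]
grip_width: 0.0867
```

```bash
python3 - <<'E'
from h import *
c=shot('wrist','w1'); s=shot('scene','scene1'); d=shot('side','side1'); o=robot.get_obs();p=o['position'];print(o['time'],p,Rot.from_quat(o['tool_rot']).as_euler('zyx',degrees=True),c['eye'],o['ft_force'])
f=lambda x,y,z:[int(round(k)) for k in proj(c,(x,y,z))]
a=np.asarray(c['pixels'])[:,:,::-1].copy()
cs=np.array([.542,-.1902]);t=np.radians(12.96);R=np.array([[np.cos(t),-np.sin(t)],[np.sin(t),np.cos(t)]])
for l,z in[((-.0825,.07),.1015),((-.0825,-.07),.1015),((.0825,.07),.1015),((.0825,-.07),.1015),((-.0575,.04),.1365),((-.0575,-.04),.1365),((-.0225,0),.1615),((.0575,0),.1615)]:
    cv2.circle(a,f(*(cs+R@l),z),3,(0,0,255),1)
im=np.zeros((600,800,3),np.uint8); im[:384,:512]=a
im[:224,512:]=cv2.resize(s['pixels'][185:255,225:315,::-1],(288,224),interpolation=2)
im[230:454,512:]=cv2.resize(d['pixels'][170:240,225:315,::-1],(288,224),interpolation=2)
cv2.imwrite('pics/e1.png',im)
E
```

```text
1.25 [ 0.55612367 -0.18110572  0.23838513] [  77.48221872   -0.31053073 -179.37683233] [ 0.63014266 -0.16998473  0.37812288] [ 0.27500281 -0.15595554  0.07605285]
```

View pics/e1.png

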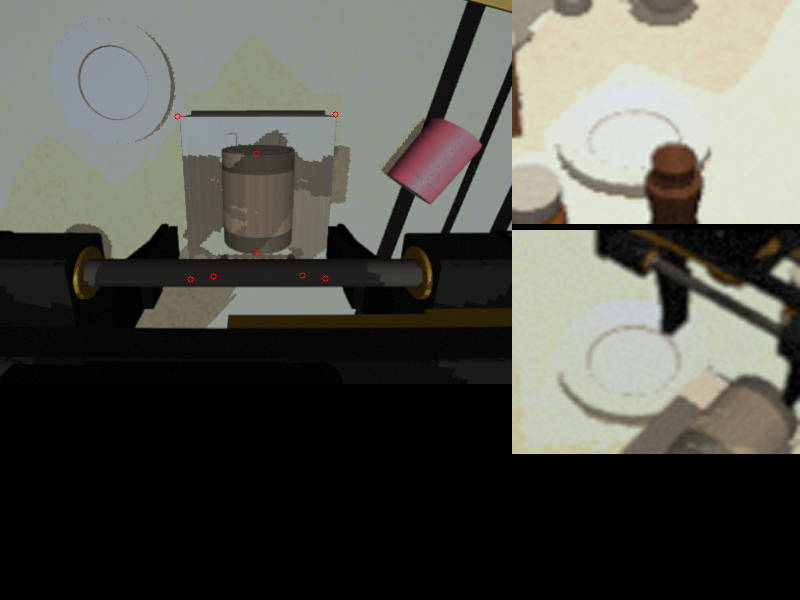

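The wrist view shows the tin axis at column 258 (predicted 257) and the far flap corners within 4 px of prediction. The plate is at (113,81). I go down on the tin.

```bash
python3 - <<'E'
from h import *
for n,u,v in[('w1',113,81),('scene1',263.4,228),('side1',262.8,210.9)]: print(n,at_z(load(n),u,v,.01).round(4))
E
```

```text
w1 [ 0.6222 -0.0025  0.01  ]
scene1 [0.6231 0.0015 0.01  ]
side1 [ 0.6169 -0.0045  0.01  ]
```

Emit:
carry_out --steps '[[[0.3,-0.5,-2],0.5,0],[[0,0,-2],0,0],[[0,0,-2],0,0],[[0,0,-2],0,0],[[0,0,-1],0,0],[[0,0,0],0,0]]' --squeeze 15

```text
time: 1.85
position: [0.562, -0.1795, 0.1465]
tool_rot: [0.788, -0.616, -0.004, -0.004]
ft_force: [-0.4, 0.4, -0.2]
grip_width: 0.0875
```

Emit:
carry_out --steps '[[[-0.3,-0.6,-0.5],-1,0],[[0,0,0],0,0],[[0,0,0],0,0]]'

```text
time: 2.15
position: [0.5602, -0.1855, 0.1428]
tool_rot: [0.783, -0.622, -0.003, -0.004]
ft_force: [0.1, 0.2, -0.2]
grip_width: 0.0871
```

Emit:
carry_out --steps '[[[0,0,-0.1],0,0.2],[[0,0,0],0,0.28],[[0,0,0],0,0.5],[[0,0,0],0,0.5],[[0,0,0],0,0.5],[[0,0,0],0,0.5]]'

```text
time: 2.75
position: [0.5611, -0.1863, 0.1439]
tool_rot: [0.783, -0.622, -0.001, -0.005]
ft_force: [0.6, 0.2, -1.0]
grip_width: 0.0596
```

Emit:
carry_out --steps '[[[0,0,1],0,0.5],[[0,0,2],0,0.5],[[0,0,3],0,0.5],[[0,2,2],0,0.5],[[0,4,0],0,0.5],[[-0.5,4,0],0,0.5],[[-0.5,4,0],0,0.5],[[-0.5,4,0],0,0.5],[[-0.5,4,0],0,0.5],[[-0.5,4,0],0,0.5]]'

```text
time: 3.75
position: [0.5327, 0.0769, 0.2275]
tool_rot: [0.779, -0.627, -0.002, -0.004]
ft_force: [1.1, -0.2, -3.4]
grip_width: 0.0601
```

Emit:
carry_out --steps '[[[-0.5,4,0],0,0.5],[[-0.5,4,0],0,0.5],[[-0.5,4,0],0,0.5],[[-0.5,4,0],0,0.5],[[0,0,0],0,0.5],[[0,0,0],0,0.5]]'

```text
time: 4.35
position: [0.5066, 0.2485, 0.2284]
tool_rot: [0.782, -0.624, -0.004, -0.003]
ft_force: [-0.2, -0.1, -4.0]
grip_width: 0.0596
```

Emit:
carry_out --steps '[[[0.9,1.2,-3],0.7,0.5],[[0,0,-2],0,0.5],[[0,0,0],0,0.5],[[0,0,0],0,0.5]]'

```text
time: 4.75
position: [0.5169, 0.2575, 0.1786]
tool_rot: [0.785, -0.62, -0.003, -0.003]
ft_force: [1.4, 0.8, -3.4]
grip_width: 0.0597
```

```bash
cat > v2.py <<'E'
from h import *
import sys
t=sys.argv[1]
c=shot('wrist','w'+t); s=shot('scene','scene'+t); d=shot('side','side'+t); o=robot.get_obs();q=o['tool_rot'];print(o['time'],o['position'],np.degrees(np.arctan2(2*q[0]*q[1],q[0]**2-q[1]**2)),o['ft_force'])
im=np.zeros((600,800,3),np.uint8); im[:300,:400]=cv2.resize(c['pixels'][:,:,::-1],(400,300),interpolation=cv2.INTER_AREA)
im[:300,400:]=cv2.resize(s['pixels'][155:230,305:405,::-1],(400,300),interpolation=2)
im[300:,:400]=cv2.resize(d['pixels'][125:200,140:240,::-1],(400,300),interpolation=2)
cv2.imwrite(f'pics/v{t}.png',im)
E
python3 v2.py 2
```

```text
4.9 [0.51707889 0.25787188 0.1793366 ] -76.6168647302622 [-0.50808215 -0.28444818 -3.52352719]
```

View pics/v2.png

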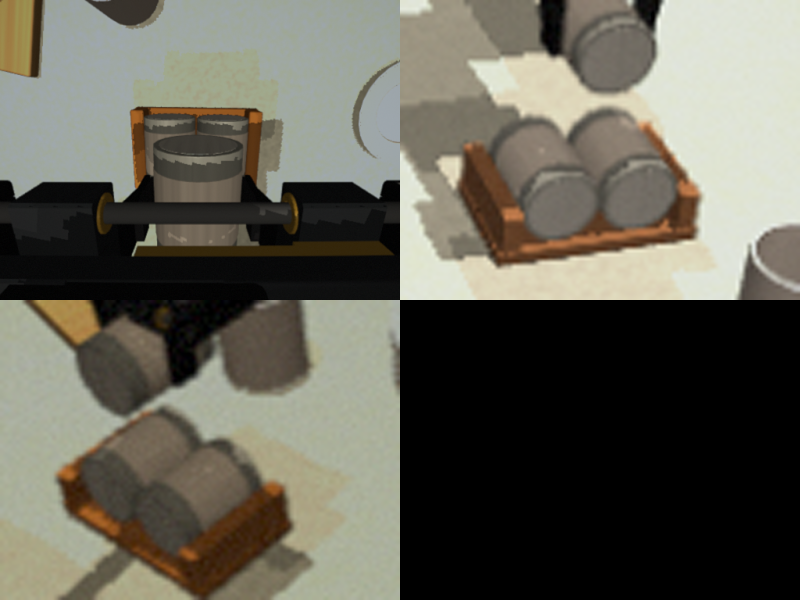

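The wrist view shows the tin at column 198 and the cradle's far corners at (132,108) and (262,108), so it is near aligned. I refit the cradle with the new pixels.

```bash
python3 - <<'E'
from fit import *
S=load('scene2');D=load('side2');W=load('w2')
s=lambda u,v:np.array([305+(u-400+.5)/4-.5,155+(v+.5)/4-.5])
d=lambda u,v:np.array([140+(u+.5)/4-.5,125+(v-300+.5)/4-.5])
w=lambda u,v:np.array([(u+.5)*1.28-.5,(v+.5)*1.28-.5])
for nm,o in(('all',[(S,s(559,203),(.04,-.031,.042)),(S,s(639,193),(.04,.031,.042)),(D,d(111,484),(-.04,.031,.042)),(D,d(168,518),(-.04,-.031,.042)),(W,w(132,108),(.05,.08,.044)),(W,w(262,108),(.05,-.08,.044))]),):
    fit(o,[.516,.26,.23])
    fit(o[:4],[.516,.26,.23])
# held tin end faces
fit([(S,s(616,55),(.04,0,.167)),(D,d(107,373),(-.04,0,.167))],[.516,.26,.23])
# held tin top far edge in wrist z~.197
print(at_z(W,*w(198,147),.167+.03))
E
```

```text
xy,yawdeg [0.5144 0.2595] 13.42
[[0.2, 0.9], [-0.3, 0.6], [-0.7, 2.0], [-1.0, 2.1], [-7.4, -0.1], [3.6, -0.1]]
xy,yawdeg [0.5182 0.2611] 11.21
[[0.3, 1.6], [0.2, 1.7], [0.1, 0.8], [-0.8, 1.2]]
xy,yawdeg [0.5186 0.2596] 7.97
[[0.1, 1.3], [-0.3, 0.5]]
[0.55860062 0.26602942 0.197     ]
```

Emit:
carry_out --steps '[[[-0.1,0.2,-2],0,0.5],[[0,0,-2],0,0.5],[[0,0,-1.5],0,0.5],[[0,0,-0.6],0,0.5],[[0,0,0],0,0.5],[[0,0,0],0,0.5]]'

```text
time: 5.5
position: [0.5213, 0.2596, 0.124]
tool_rot: [0.784, -0.621, 0.002, -0.009]
ft_force: [-0.3, 0.7, -3.9]
grip_width: 0.0596
```

Emit:
carry_out --steps '[[[-0.4,0,-0.6],0,0.5],[[0,0,-0.4],0,0.5],[[0,0,0],0,0.5],[[0,0,0],0,0.5]]'

```text
time: 5.9
position: [0.5183, 0.26, 0.1157]
tool_rot: [0.784, -0.621, 0.003, -0.011]
ft_force: [0.5, -0.3, -3.6]
grip_width: 0.0598
```

Emit:
carry_out --steps '[[[-0.2,0,-0.4],0,0.5],[[0,0,-0.2],0,0.5],[[0,0,0],0,0.5],[[0,0,0],0,0.5]]'

```text
time: 6.3
position: [0.5163, 0.2601, 0.1093]
tool_rot: [0.784, -0.621, 0.003, -0.011]
ft_force: [-0.4, -0.1, -2.9]
grip_width: 0.0598
```

Emit:
carry_out --steps '[[[0,0,-0.2],0,0.5],[[0,0,-0.1],0,0.5],[[0,0,0],0,0.5]]'

```text
time: 6.6
position: [0.5166, 0.2603, 0.1063]
tool_rot: [0.784, -0.621, 0.003, -0.012]
ft_force: [0.2, 1.1, -2.9]
grip_width: 0.0599
```

Emit:
carry_out --steps '[[[0,0,-0.1],0,0.5],[[0,0,-0.1],0,0.5],[[0,0,0],0,0.5]]'

```text
time: 6.9
position: [0.5168, 0.2607, 0.1061]
tool_rot: [0.784, -0.621, 0.003, -0.012]
ft_force: [0.3, -1.2, -3.0]
grip_width: 0.0597
```

Emit:
carry_out --steps '[[[0,0,-0.2],0,0.5],[[0,0,0],0,0.5],[[0,0,0],0,0.5]]'

```text
time: 7.2
position: [0.5175, 0.2608, 0.1059]
tool_rot: [0.784, -0.621, 0.004, -0.013]
ft_force: [0.9, 0.1, -3.5]
grip_width: 0.0595
```

Emit:
carry_out --steps '[[[0,0,-0.4],0,0.5],[[0,0,-0.2],0,0.5]]'

```text
time: 7.4
position: [0.5187, 0.2611, 0.1033]
tool_rot: [0.784, -0.621, 0.005, -0.015]
ft_force: [-4.9, -1.6, 14.4]
grip_width: 0.0593
```

Emit:
carry_out --steps '[[[-0.1,0,0.1],0,0.5],[[-0.1,0,0.1],0,0.5]]'

```text
time: 7.6
position: [0.5169, 0.261, 0.1052]
tool_rot: [0.784, -0.621, 0.005, -0.015]
ft_force: [0.2, 0.1, -3.8]
grip_width: 0.0596
```

Emit:
carry_out --steps '[[[0,0,-0.15],0,0.5],[[0,0,0],0,0.5]]'

```text
time: 7.8
position: [0.517, 0.2606, 0.1034]
tool_rot: [0.784, -0.621, 0.006, -0.015]
ft_force: [-1.1, -1.3, 3.4]
grip_width: 0.0602
```

Light contact. I release gradually and check before rising.

Emit:
carry_out --steps '[[[0,0,0],0,0.29],[[0,0,0],0,0.26],[[0,0,0],0,0.22],[[0,0,0],0,0.18],[[0,0,0],0,0.15],[[0,0,0],0,0.15],[[0,0,0],0,0.15]]'

```text
time: 8.5
position: [0.5181, 0.2613, 0.1031]
tool_rot: [0.784, -0.621, 0.006, -0.016]
ft_force: [-0.4, -0.4, -0.2]
grip_width: 0.0736
```

Emit:
carry_out --steps '[[[0,0,1],0,0.12],[[0,0,2],0,0.1],[[0,0,3],0,0.1],[[0,0,4],0,0.1],[[0,0,3],0,0.1],[[0,0,0],0,0.1]]'

```text
time: 9.1
position: [0.5167, 0.2609, 0.2398]
tool_rot: [0.784, -0.621, 0.006, -0.015]
ft_force: [0.2, 1.6, 0.9]
grip_width: 0.0783
```

```bash
python3 v2.py 3
```

```text
9.25 [0.51354401 0.25994132 0.23460416] -76.78283585077696 [-0.16549217 -0.03931334 -0.17256125]
```

View pics/v3.png

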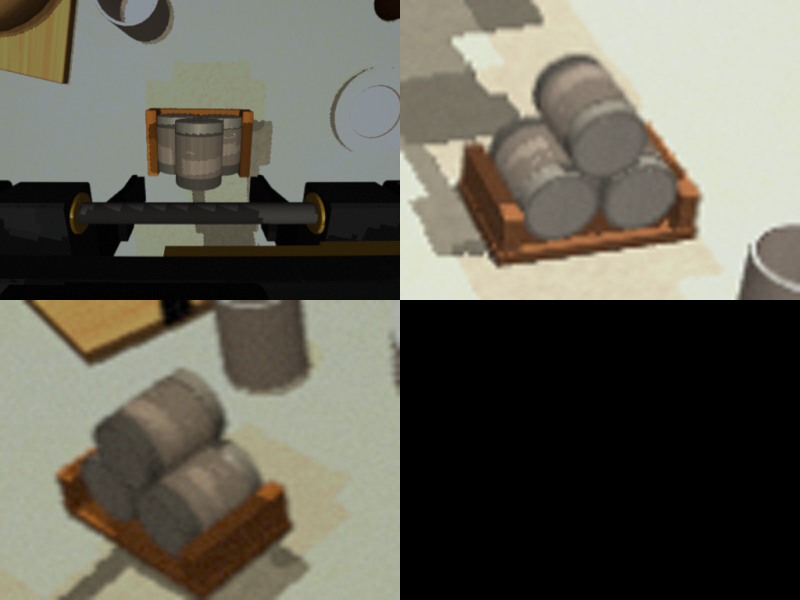

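The tin sits flush in the saddle over the two tins: scene view face centre (608,140), side view (130,435), and the cradle tins are undisturbed. Next is the flap handle, with the jaws along the case's x.

Emit:
carry_out --steps '[[[0,-4,0],8.5,0.1],[[0,-4,0],8.5,0.2],[[0,-4,0],8.5,0.3],[[0,-4,0],8.5,0.4],[[0,-4,0],8.5,0.5],[[0,-4,0],8.5,0.5],[[-0.5,-4,0],8.5,0.5],[[-0.5,-4,0],8.5,0.5],[[-0.5,-4,0],8.5,0.5],[[-0.5,-4,0],8.5,0.5]]'

```text
time: 10.25
position: [0.4817, -0.1353, 0.2184]
tool_rot: [0.998, 0.059, -0.019, -0.005]
ft_force: [-0.1, 0.9, -0.4]
grip_width: 0.0435
```

Emit:
carry_out --steps '[[[0,-3,0],3,0.5],[[0,-2,0],0,0.5],[[0,0,0],0,0.5],[[0,0,0],0,0.5]]'

```text
time: 10.65
position: [0.4769, -0.1901, 0.2118]
tool_rot: [0.996, 0.084, -0.025, -0.009]
ft_force: [-0.9, 1.1, 0.5]
grip_width: 0.0432
```

Emit:
carry_out --steps '[[[0.8,-1.2,0],3.3,0.5],[[0,0,0],0,0.5],[[0,0,0],0,0.5]]'

```text
time: 10.95
position: [0.4829, -0.1973, 0.2094]
tool_rot: [0.993, 0.114, -0.028, -0.012]
ft_force: [0.3, -0.5, 0.7]
grip_width: 0.0433
```

```bash
cat > st.py <<'E'
from h import *
o=robot.get_obs();R=Rot.from_quat(o['tool_rot']).as_matrix()
def st(): print(round(o['time'],2),'tcp',np.round(o['position'],4),'yaw',np.degrees(np.arctan2(R[1,0],R[0,0])).round(2),'zaxis',R[:,2].round(4),'F',np.round(o['ft_force'],1),'q',np.round(o['q'],2),'w',round(o['grip_width'],4))
st()
E
cat > v4.py <<'E'
from h import *
import sys
t=sys.argv[1]
c=shot('wrist','w'+t); s=shot('scene','scene'+t); d=shot('side','side'+t)
im=np.zeros((600,800,3),np.uint8); im[:300,:400]=cv2.resize(c['pixels'][:,:,::-1],(400,300),interpolation=cv2.INTER_AREA)
im[:300,400:]=cv2.resize(s['pixels'][130:235,140:280,::-1],(400,300),interpolation=2)
im[300:,:400]=cv2.resize(d['pixels'][195:300,220:360,::-1],(400,300),interpolation=2)
im[300:,400:]=cv2.resize(s['pixels'][:,:,::-1],(400,300),interpolation=cv2.INTER_AREA)
cv2.imwrite(f'pics/v{t}.png',im)
E
python3 st.py; python3 v4.py 4
```

```text
10.95 tcp [ 0.4829 -0.1973  0.2094] yaw 13.1 zaxis [-0.0588  0.0164 -0.9981] F [ 0.3 -0.5  0.7] q [-0.59  0.46  1.69 -0.02  1.05 -0.81] w 0.0433
```

View pics/v4.png

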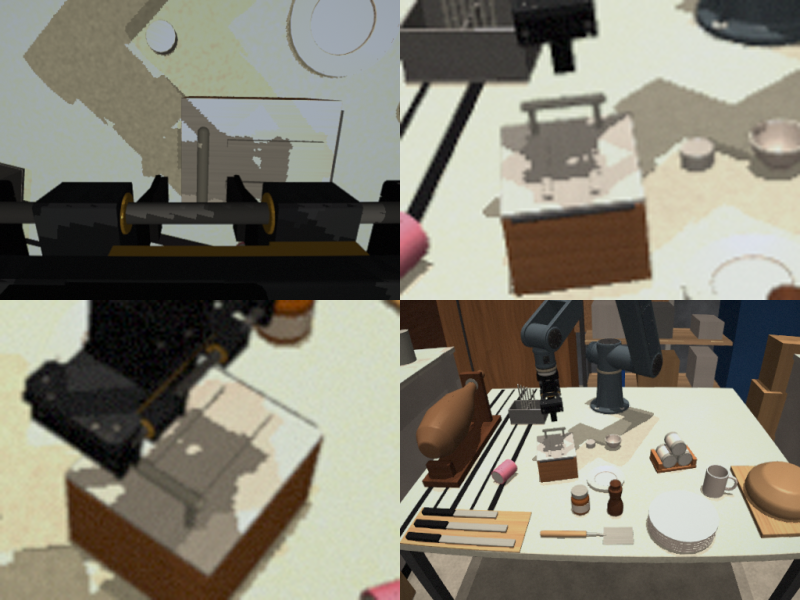

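```bash
python3 - <<'E'
from fit import *
S=load('scene4');D=load('side4');W=load('w4')
w=lambda u,v:np.array([(u+.5)*1.28-.5,(v+.5)*1.28-.5]); k=400/140
s=lambda u,v:np.array([140+(u-400+.5)/k-.5,130+(v+.5)/k-.5])
t=np.radians(12.96);e=np.array([np.cos(t),np.sin(t)]);n=np.array([-e[1],e[0]]);H=np.array([.486,-.2031])
for a in[(203,135),(203,165),(203,195)]:
    p=at_z(W,*w(*a),.1365)[:2]-H; print('along',(p@n).round(4),'across',(p@e).round(4))
p=[at_z(S,*s(*a),.1365)[:2]-H for a in((525,106),(603,98))]; print([((q@n).round(4),(q@e).round(4)) for q in p])
E
```

```text
along 0.0374 across -0.0005
along 0.0083 across -0.0003
along -0.0227 across -0.0
[(np.float64(-0.0375), np.float64(0.0001)), (np.float64(0.0443), np.float64(0.0024))]
```

The bar lies within 1 mm of the fit, so I go down over it.

Emit:
carry_out --steps '[[[0.3,-0.6,-2],0,0.5],[[0,0,-2],0,0.5],[[0,0,-1],0,0.5],[[0,0,0],0,0.5]]'

```text
time: 11.5
position: [0.4866, -0.202, 0.16]
tool_rot: [0.993, 0.114, -0.027, -0.01]
ft_force: [0.4, -0.7, 0.2]
grip_width: 0.0439
```

```bash
python3 st.py
```

```text
11.5 tcp [ 0.4866 -0.202   0.16  ] yaw 13.19 zaxis [-0.055   0.0137 -0.9984] F [ 0.4 -0.7  0.2] q [-0.6   0.54  1.72 -0.02  0.94 -0.81] w 0.0439
```

Emit:
carry_out --steps '[[[0,0,-1.2],0,0.5],[[0,0,-0.7],0,0.5],[[0,0,0],0,0.5]]'

```text
time: 11.8
position: [0.4872, -0.2019, 0.1408]
tool_rot: [0.993, 0.115, -0.026, -0.009]
ft_force: [-0.7, 0.4, -0.2]
grip_width: 0.0436
```

Emit:
carry_out --steps '[[[0,0,0],0,0.7],[[0,0,0],0,0.85],[[0,0,0],0,1],[[0,0,0],0,1],[[0,0,0],0,1]]' --squeeze 20

```text
time: 12.3
position: [0.486, -0.2026, 0.1418]
tool_rot: [0.993, 0.115, -0.027, -0.009]
ft_force: [-10.1, -5.0, 3.2]
grip_width: 0.0111
```

```bash
python3 st.py
```

```text
12.3 tcp [ 0.486  -0.2026  0.1418] yaw 13.3 zaxis [-0.0562  0.0107 -0.9984] F [-10.1  -5.    3.2] q [-0.59  0.57  1.73 -0.03  0.89 -0.81] w 0.0111
```

Emit:
carry_out --steps '[[[0.2,0.05,0.6],0,1],[[0.3,0.07,0.8],0,1],[[0.3,0.07,0.8],0,1],[[0.4,0.1,0.7],0,1],[[0.4,0.1,0.7],0,1]]'

```text
time: 12.8
position: [0.5011, -0.1995, 0.1788]
tool_rot: [0.993, 0.115, -0.03, -0.009]
ft_force: [-0.3, -2.9, -4.6]
grip_width: 0.0101
```

```bash
cat > an.py <<'E'
from st import *
e=np.array([.9745,.2243]); hg=np.array([.542,-.1902])+.0825*e
g=np.array(o['position'])+.003*R[:,2]; a=(g[:2]-hg)@e; b=g[2]-.0955
print('lateral',((g[:2]-hg)@np.array([-e[1],e[0]])).round(4),'local',a.round(4),b.round(4),'r',np.hypot(a,b).round(4),'theta',(np.degrees(np.arctan2(b,-a))-16.33).round(1))
E
python3 an.py
```

```text
12.8 tcp [ 0.5011 -0.1995  0.1788] yaw 13.27 zaxis [-0.0606  0.0102 -0.9981] F [-0.3 -2.9 -4.6] q [-0.57  0.52  1.67 -0.03  1.   -0.79] w 0.0101
lateral 0.0002 local -0.1246 0.0803 r 0.1482 theta 16.5
```

Emit:
carry_out --steps '[[[0.6,0.14,0.8],0,1],[[0.65,0.15,0.85],0,1],[[0.85,0.2,0.85],0,1],[[0.9,0.2,0.8],0,1],[[1.0,0.23,0.7],0,1],[[1.0,0.23,0.7],0,1]]'

```text
time: 13.4
position: [0.5518, -0.1884, 0.2315]
tool_rot: [0.993, 0.116, -0.032, -0.007]
ft_force: [3.0, -3.2, -9.7]
grip_width: 0.0102
```

```bash
python3 an.py
```

```text
13.4 tcp [ 0.5518 -0.1884  0.2315] yaw 13.34 zaxis [-0.0659  0.0063 -0.9978] F [ 3.  -3.2 -9.7] q [-0.51  0.51  1.51 -0.03  1.18 -0.73] w 0.0102
lateral -0.0004 local -0.0728 0.133 r 0.1516 theta 45.0
```

Emit:
carry_out --steps '[[[1.1,0.27,0.4],0,1],[[1.2,0.27,0.3],0,1],[[1.2,0.28,0.1],0,1],[[1.2,0.28,0.1],0,1]]'

```text
time: 13.8
position: [0.5988, -0.1781, 0.249]
tool_rot: [0.993, 0.116, -0.035, -0.004]
ft_force: [-0.9, -3.7, -2.0]
grip_width: 0.0107
```

```bash
python3 an.py
```

```text
13.8 tcp [ 0.5988 -0.1781  0.249 ] yaw 13.41 zaxis [-7.100e-02 -1.000e-04 -9.975e-01] F [-0.9 -3.7 -2. ] q [-0.45  0.55  1.38 -0.03  1.28 -0.68] w 0.0107
lateral -0.0009 local -0.0247 0.1505 r 0.1525 theta 64.4
```

Emit:
carry_out --steps '[[[1.1,0.27,0],0,1],[[1.1,0.27,-0.1],0,1],[[1.1,0.27,-0.1],0,1],[[1.0,0.25,-0.2],0,1],[[0.6,0.15,-0.2],0,1],[[0,0,0],0,1]]'

```text
time: 14.4
position: [0.655, -0.1657, 0.2474]
tool_rot: [0.993, 0.117, -0.032, -0.001]
ft_force: [-1.1, -3.8, 2.0]
grip_width: 0.0105
```

```bash
python3 an.py
```

```text
14.4 tcp [ 0.655  -0.1657  0.2474] yaw 13.46 zaxis [-0.0634 -0.005  -0.998 ] F [-1.1 -3.8  2. ] q [-0.4   0.62  1.24 -0.03  1.33 -0.63] w 0.0105
lateral -0.0014 local 0.033 0.1489 r 0.1525 theta 86.2
```

Emit:
carry_out --steps '[[[0.6,0.13,-0.1],0,1],[[0,0,0],0,1],[[0,0,0],0,0.88],[[0,0,0],0,0.8],[[0,0,0],0,0.78]]'

```text
time: 14.9
position: [0.6616, -0.1623, 0.2447]
tool_rot: [0.993, 0.117, -0.031, -0.004]
ft_force: [0.6, 0.5, 0.6]
grip_width: 0.0168
```

```bash
python3 an.py
```

```text
14.9 tcp [ 0.6616 -0.1623  0.2447] yaw 13.46 zaxis [-6.31e-02  4.00e-04 -9.98e-01] F [0.6 0.5 0.6] q [-0.39  0.63  1.23 -0.02  1.34 -0.62] w 0.0168
lateral 0.0004 local 0.0402 0.1462 r 0.1516 theta 89.0
```

Emit:
carry_out --steps '[[[0,0,1],0,0.78],[[0,0,2],0,0.78],[[0,0,3],0,0.78],[[0,0,3],0,0.7],[[0,0,2],0,0.6],[[-3,-0.6,0],0,0.6],[[-4,-0.9,0],0,0.6],[[-3,-0.8,0],0,0.6],[[0,0,0],0,0.6]]'

```text
time: 15.8
position: [0.5579, -0.1783, 0.3614]
tool_rot: [0.992, 0.12, -0.03, -0.009]
ft_force: [0.5, -0.2, 1.4]
grip_width: 0.0345
```

```bash
python3 st.py
```

```text
15.8 tcp [ 0.5579 -0.1783  0.3614] yaw 13.83 zaxis [-0.0611  0.0106 -0.9981] F [ 0.5 -0.2  1.4] q [-0.49  0.39  1.34 -0.02  1.47 -0.73] w 0.0345
```

Emit:
carry_out --steps '[[[0,0,0],-8.5,0.6],[[0,0,0],-8.5,0.6],[[0,0,0],-8.5,0.6],[[0,0,0],-8.5,0.6],[[0,0,0],-8.5,0.6],[[0,0,0],-8.5,0.6],[[0,0,0],-8.5,0.6],[[0,0,0],-8.5,0.6],[[0,0,0],-8.5,0.6],[[0,0,0],-8.5,0.6]]'

```text
time: 16.8
position: [0.5651, -0.1727, 0.3673]
tool_rot: [0.807, -0.59, -0.009, -0.03]
ft_force: [-0.8, -0.0, -0.0]
grip_width: 0.0347
```

```bash
python3 st.py
```

```text
16.8 tcp [ 0.5651 -0.1727  0.3673] yaw -72.3 zaxis [ 0.0199  0.0588 -0.9981] F [-0.8 -0.  -0. ] q [-0.52  0.37  1.36  0.06  1.43  0.74] w 0.0347
```

Emit:
carry_out --steps '[[[0,0,0],8.5,0.6],[[0,0,0],8.5,0.6],[[0,0,0],8.5,0.6],[[0,0,0],8.5,0.6],[[0,0,0],8.5,0.6],[[0,0,0],8.5,0.6],[[0,0,0],8.5,0.6],[[0,0,0],8.5,0.6],[[0,0,0],8.5,0.6],[[0,0,0],8.5,0.6]]'

```text
time: 17.8
position: [0.5737, -0.1665, 0.3718]
tool_rot: [0.992, 0.12, -0.024, -0.022]
ft_force: [-0.1, 0.5, -0.4]
grip_width: 0.0351
```

```bash
python3 st.py
```

```text
17.8 tcp [ 0.5737 -0.1665  0.3718] yaw 13.82 zaxis [-0.0532  0.0369 -0.9979] F [-0.1  0.5 -0.4] q [-0.47  0.4   1.29  0.01  1.51 -0.71] w 0.0351
```

Emit:
carry_out --steps '[[[-0.4,-0.2,-1],0,0.6],[[-0.4,-0.2,-1],0,0.6],[[-0.4,-0.2,-1],0,0.6],[[-0.4,-0.2,-1],0,0.6],[[-0.4,-0.2,-1],0,0.6],[[-0.4,-0.2,-1],0,0.6],[[-0.4,-0.2,-1],0,0.6],[[-0.4,-0.2,-1],0,0.6],[[0,0,-1],0,0.6],[[0,0,-1],0,0.6]]'

```text
time: 18.8
position: [0.5397, -0.1827, 0.2639]
tool_rot: [0.993, 0.116, -0.023, -0.022]
ft_force: [-0.6, -0.3, -0.2]
grip_width: 0.0348
```

```bash
python3 st.py
```

```text
18.8 tcp [ 0.5397 -0.1827  0.2639] yaw 13.34 zaxis [-0.051   0.0392 -0.9979] F [-0.6 -0.3 -0.2] q [-0.53  0.46  1.51  0.01  1.24 -0.76] w 0.0348
```

Emit:
carry_out --steps '[[[-0.1,-0.1,0],-8.5,0.6],[[-0.1,-0.1,0],-8.5,0.6],[[-0.1,-0.1,0],-8.5,0.6],[[-0.1,-0.1,0],-8.5,0.6],[[-0.1,-0.1,0],-8.5,0.6],[[-0.1,-0.1,0],-8.5,0.6],[[-0.1,-0.1,0],-8.5,0.6],[[-0.1,-0.1,0],-8.5,0.6],[[-0.1,-0.1,0],-8.5,0.6],[[-0.1,-0.1,0],-8.5,0.6]]'

```text
time: 19.8
position: [0.5308, -0.1922, 0.2567]
tool_rot: [0.804, -0.594, -0.002, -0.034]
ft_force: [0.7, -0.2, 0.1]
grip_width: 0.0349
```

Emit:
carry_out --steps '[[[-0.3,-0.4,0],-5,0.6],[[0,0,0],0,0.6],[[0,0,0],0,0.6]]'

```text
time: 20.1
position: [0.5281, -0.196, 0.2556]
tool_rot: [0.776, -0.63, 0.0, -0.034]
ft_force: [-0.5, 0.5, 0.7]
grip_width: 0.0349
```

```bash
python3 st.py; python3 v4.py 5
```

```text
20.1 tcp [ 0.5281 -0.196   0.2556] yaw -78.02 zaxis [ 0.0435  0.0534 -0.9976] F [-0.5  0.5  0.7] q [-0.59  0.42  1.59  0.08  1.12  0.74] w 0.0349
```

View pics/v5.png

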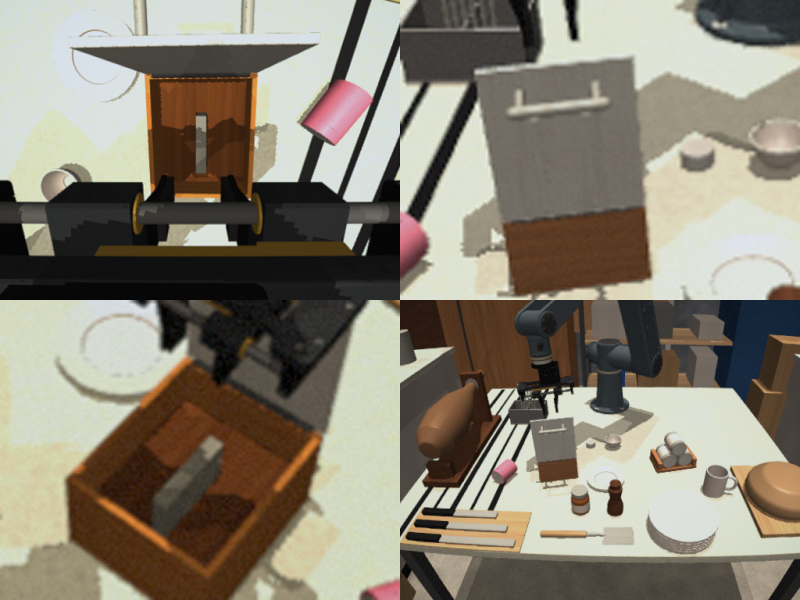

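The flap stands upright in the scene view. The stone stands in its slot, with its top face in the wrist view from (201,113) to (201,174).

```bash
python3 - <<'E'
from fit import *
W=load('w5');w=lambda u,v:np.array([(u+.5)*1.28-.5,(v+.5)*1.28-.5])
a=at_z(W,*w(201.5,113),.087);b=at_z(W,*w(201.5,173),.087);print(a,b,(a+b)/2,np.linalg.norm(a-b),np.degrees(np.arctan2(*(a-b)[1::-1])))
for u in(195.5,207.5):print(at_z(W,*w(u,140),.087))
D=load('side5');k=400/140;d=lambda u,v:np.array([220+(u+.5)/k-.5,195+(v-300+.5)/k-.5])
for n,p in(('near',(157,496)),('far',(217,438))):print(n,at_z(D,*d(*p),.087))
E
```

```text
[ 0.57369755 -0.18540226  0.087     ] [ 0.49301311 -0.20286896  0.087     ] [ 0.53335533 -0.19413561  0.087     ] 0.08255339640873235 12.214997202078903
[ 0.53679804 -0.18511719  0.087     ]
[ 0.54027485 -0.2008892   0.087     ]
near [ 0.49580501 -0.19431045  0.087     ]
far [ 0.57150443 -0.18293838  0.087     ]
```

Emit:
carry_out --steps '[[[0.4,0.2,-2],0.7,0.6],[[0,0,-3],0,0.6],[[0,0,-3],0,0.6],[[0,0,-2],0,0.6],[[0,0,0],0,0.6]]'

```text
time: 20.75
position: [0.5348, -0.1944, 0.1546]
tool_rot: [0.782, -0.623, 0.004, -0.035]
ft_force: [-0.7, 0.6, -0.4]
grip_width: 0.0349
```

```bash
python3 st.py
```

```text
20.75 tcp [ 0.5348 -0.1944  0.1546] yaw -77.01 zaxis [ 0.0491  0.0501 -0.9975] F [-0.7  0.6 -0.4] q [-0.58  0.57  1.68  0.09  0.89  0.71] w 0.0349
```

Emit:
carry_out --steps '[[[-0.3,0,-2],0,0.6],[[0,0,-2],0,0.6],[[0,0,-1.5],0,0.6],[[0,0,0],0,0.6]]'

```text
time: 21.15
position: [0.5351, -0.1958, 0.1016]
tool_rot: [0.783, -0.621, 0.007, -0.035]
ft_force: [-1.0, 0.4, 0.3]
grip_width: 0.0344
```

```bash
python3 st.py
```

```text
21.15 tcp [ 0.5351 -0.1958  0.1016] yaw -76.85 zaxis [ 0.0554  0.0465 -0.9974] F [-1.   0.4  0.3] q [-0.58  0.65  1.72  0.1   0.76  0.69] w 0.0344
```

Emit:
carry_out --steps '[[[-0.2,0.2,-1],0,0.6],[[-0.1,0,-1],0,0.6],[[0,0,-0.4],0,0.6],[[0,0,0],0,0.6]]'

```text
time: 21.55
position: [0.5343, -0.1948, 0.0792]
tool_rot: [0.783, -0.621, 0.011, -0.036]
ft_force: [-0.5, -1.0, -1.2]
grip_width: 0.0349
```

Emit:
carry_out --steps '[[[0,0,0],0,0.75],[[0,0,0],0,0.8],[[0,0,0],0,1],[[0,0,0],0,1],[[0,0,0],0,1],[[0,0,0],0,1],[[0,0,0],0,1]]' --squeeze 25

```text
time: 22.25
position: [0.5345, -0.1943, 0.0801]
tool_rot: [0.783, -0.621, 0.011, -0.036]
ft_force: [-0.0, 0.8, -1.1]
grip_width: 0.014
```

```bash
python3 st.py
```

```text
22.25 tcp [ 0.5345 -0.1943  0.0801] yaw -76.81 zaxis [ 0.0617  0.0437 -0.9971] F [-0.   0.8 -1.1] q [-0.58  0.68  1.73  0.11  0.7   0.68] w 0.014
```

Stone gripped (14.0 mm opening). I lift straight up, then go sideways clear of the flap.

Emit:
carry_out --steps '[[[0,0,0.5],0,1],[[0,0,1],0,1],[[0,0,1.5],0,1],[[0,0,2],0,1],[[0,0,2],0,1],[[0,0,3],0,1],[[0,0,3],0,1],[[0,0,2],0,1],[[0,0,1],0,1],[[0,0,0],0,1]]'

```text
time: 23.25
position: [0.5322, -0.1944, 0.2503]
tool_rot: [0.783, -0.621, 0.011, -0.035]
ft_force: [-0.2, -0.6, -2.5]
grip_width: 0.0137
```

```bash
python3 st.py
```

```text
23.25 tcp [ 0.5322 -0.1944  0.2503] yaw -76.8 zaxis [ 0.0611  0.041  -0.9973] F [-0.2 -0.6 -2.5] q [-0.58  0.43  1.61  0.08  1.08  0.72] w 0.0137
```

Emit:
carry_out --steps '[[[0,1.5,0],0,1],[[0,2,0],8.5,1],[[0,2,0],8.5,1],[[0,2,0],8.5,1],[[0,2,0],8.5,1],[[0,2,0],8.5,1],[[0,2,0],8.5,1],[[0,2,0],8.5,1],[[0,2,0],8.5,1],[[0,1,0],8.5,1]]'

```text
time: 24.25
position: [0.5198, 0.0081, 0.2362]
tool_rot: [0.999, 0.006, -0.029, -0.034]
ft_force: [0.1, -0.5, -2.1]
grip_width: 0.0138
```

```bash
python3 st.py
```

```text
24.25 tcp [0.5198 0.0081 0.2362] yaw 0.75 zaxis [-0.0585  0.0668 -0.9961] F [ 0.1 -0.5 -2.1] q [-0.23  0.42  1.67  0.06  1.13 -0.27] w 0.0138
```

Emit:
carry_out --steps '[[[1,-0.1,0],-0.7,1],[[2,-0.2,0],0,1],[[2,-0.2,-0.2],0,1],[[2,-0.2,-0.2],0,1],[[2,-0.2,-0.2],0,1],[[1,-0.1,-0.2],0,1],[[0,0,0],0,1]]'

```text
time: 24.95
position: [0.6202, 0.0018, 0.2192]
tool_rot: [0.999, -0.01, -0.036, -0.035]
ft_force: [-0.3, -0.2, -1.9]
grip_width: 0.0137
```

```bash
python3 st.py
```

```text
24.95 tcp [0.6202 0.0018 0.2192] yaw -0.99 zaxis [-0.0719  0.0715 -0.9948] F [-0.3 -0.2 -1.9] q [-0.2   0.58  1.42  0.06  1.23 -0.2 ] w 0.0137
```

```bash
python3 - <<'E'
from h import *
S=shot('scene','scene6');D=shot('side','side6')
def P(c,p): return [int(round(k)) for k in proj(c,p)]
s=P(S,(.62,0,.19));d=P(D,(.62,0,.19));print(s,d)
im=np.zeros((600,800,3),np.uint8)
f=lambda c,p:cv2.resize(c['pixels'][p[1]-50:p[1]+50,p[0]-33:p[0]+34,::-1],(400,600),interpolation=cv2.INTER_CUBIC)
im[:,:400]=f(S,s);im[:,400:]=f(D,d);cv2.imwrite('pics/v6.png',im)
E
```

```text
[262, 174] [263, 163]
```

View pics/v6.png

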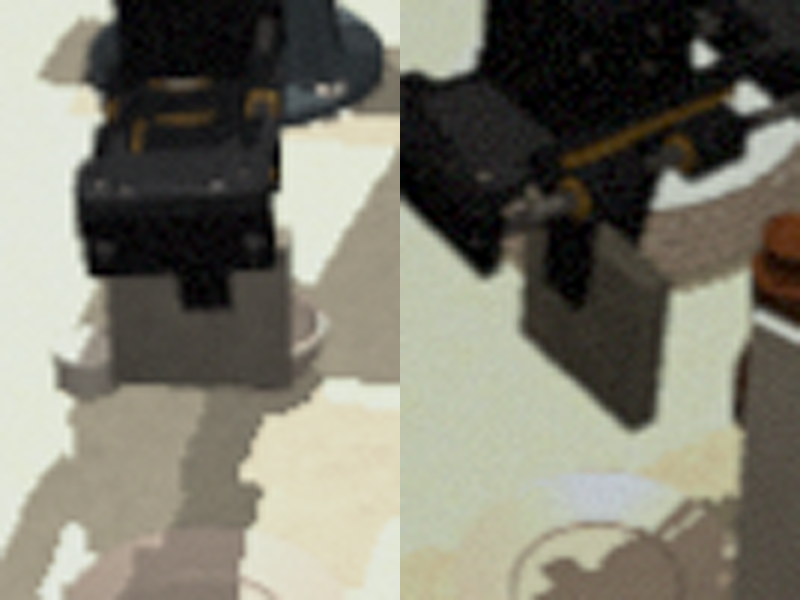

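```bash
python3 - <<'E'
from fit import *
S=load('scene6');D=load('side6')
s=lambda u,v:np.array([262-33+(u+.5)*67/400-.5,174-50+(v+.5)/6-.5])
d=lambda u,v:np.array([263-33+(u-400+.5)*67/400-.5,163-50+(v+.5)/6-.5])
# stone local: long along y, thick along x
X,Y,H=.007,.04,.078
obs=[(S,s(113,382),(X,-Y,0)),(S,s(290,387),(X,Y,0)),(S,s(291,232),(X,Y,H)),(D,d(523,331),(-X,Y,0)),(D,d(635,431),(-X,-Y,0)),(D,d(656,413),(X,-Y,0)),(D,d(668,280),(X,-Y,H))]
f=lambda p:np.concatenate([np.array(proj(c,p[:3]+Rot.from_euler('xyz',p[3:]).apply(P)))-q for c,q,P in obs]+[np.array(p[3:])*3])
r=least_squares(f,[.62,0,.148,0,0,0],x_scale=[.01]*3+[.05]*3);print(r.x[:3].round(4),np.degrees(r.x[3:]).round(1));print(r.fun[:-3].reshape(-1,2).round(1).tolist())
E
```

```text
[0.6161 0.0011 0.1497] [ 0.5  0.2 -1.6]
[[-0.2, 0.1], [0.3, -0.3], [-0.0, 0.1], [-0.2, -0.4], [-0.1, 0.1], [0.7, 0.7], [-0.3, -0.3]]
```

The stone's lower edge measures about 0.150 m, tilt under 1°, and it is 5 mm short of the plate's middle. I make a small correction, then settle.

Emit:
carry_out --steps '[[[0.3,-0.2,0.1],1,1],[[0,0,0],0,1],[[0,0,0],0,1],[[0,0,0],0,1],[[0,0,0],0,1]]'

```text
time: 25.55
position: [0.6188, 0.0004, 0.2214]
tool_rot: [0.999, -0.001, -0.039, -0.035]
ft_force: [0.2, 0.2, -2.4]
grip_width: 0.014
```

```bash
python3 st.py; python3 - <<'E'
from h import *
c=shot('scene','scene7');d=shot('side','side7')
o=robot.get_obs();print(o['position'],np.abs(o['joint_velocities']).max())
im=np.vstack([np.hstack([cv2.resize(x['pixels'][:,:,::-1],(400,300),interpolation=cv2.INTER_AREA) for x in(c,d)]),np.hstack([cv2.resize(c['pixels'][125:230,165:305,::-1],(400,300)),cv2.resize(c['pixels'][155:230,305:405,::-1],(400,300))])])
cv2.imwrite('pics/v7.png',im)
E
```

```text
25.55 tcp [6.188e-01 4.000e-04 2.214e-01] yaw 0.06 zaxis [-0.0774  0.0708 -0.9945] F [ 0.2  0.2 -2.4] q [-0.2   0.58  1.41  0.06  1.24 -0.22] w 0.014
[6.18933403e-01 3.91822327e-04 2.21400175e-01] 0.003996926108909124
```

View pics/v7.png

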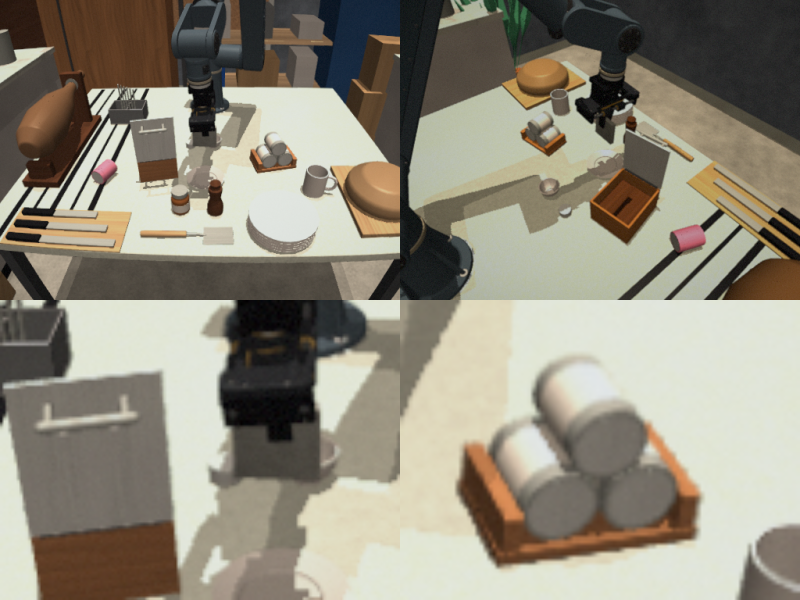

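The flap is upright, the slot is empty, the tins are stacked and the stone hangs over the plate. I nudge 5 mm forward, settle and hand in.

Emit:
carry_out --steps '[[[0.5,-0.2,0],0,1],[[0,0,0],0,1],[[0,0,0],0,1],[[0,0,0],0,1]]'

```text
time: 26.05
position: [0.6246, -0.0019, 0.2215]
tool_rot: [0.999, -0.001, -0.038, -0.035]
ft_force: [0.5, -0.1, -2.4]
grip_width: 0.0138
```

```bash
python3 st.py; python3 -c "
from h import *
print(robot.hand_in())"
```

```text
26.05 tcp [ 0.6246 -0.0019  0.2215] yaw 0.07 zaxis [-0.0767  0.0706 -0.9945] F [ 0.5 -0.1 -2.4] q [-0.21  0.58  1.4   0.06  1.25 -0.22] w 0.0138
the job is handed in; nothing more can be done
None
```

The job is done and handed in at 26 s of robot time. The tin is back in the gap on its two tins, the flap stands open at about 89°, and the gripper holds the whetstone over the plate.

**Last checks**
- **Stone:** I measured it from two cameras shortly before the last moves: lower edge about 15 cm above the table and tilt under 1°. By TCP pose it is now within a few millimetres of the plate's middle. The jaw direction at hand-in was within 0.1° of straight ahead, so one broad face looks to the far edge.
- **Scene:** The last pictures show the tin still saddled, the flap upright, the slot empty and nothing else visibly moved.

**What did not go cleanly**
- **Tool tilt:** The tool drifted to about 6° off vertical during the moves. I could not correct this, as moves only turn about the vertical. By pose arithmetic, the tool's tilt since the grasp implies about 2.5–4° of tilt in the stone, against the cameras' under 1°. I did not measure the stone again after the last moves.
- **Tin contact:** While lowering the tin, the contact force touched about 14 N for a moment. I backed off and released it at a light contact of about 3 N.
- **Plate position:** The three views of the plate's middle differed by about 6 mm.

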